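Back the suture-practice turntable off by one notch

TASK

Turn the suture-practice turntable back by exactly one notch, using only fingertips: lift the ratchet pawl out of the wheel by its crossbar and tip it back past upright so that it stays open, push the wheel clockwise (seen from above) one notch by one of its upright pins, then tip the pawl forward again so that it drops fully into the new notch. Pick nothing up: the small steel dish stays standing in the middle of the wheel and rides round with it, and the phone, the tweezers and the yellow sharps bin stay where they are.

Things in the scene. Friction and masses are not known exactly. Their poses are not given: they have to be found in the camera images.
- stand: Turntable stand, fixed: white base plate 285 x 130 x 12 mm, x from -110 to +175 mm. Origin on the table under the wheel's vertical axis (stand z). The pawl is on the +x side, its hinge (along stand y) at x = 135, z = 60 mm between two cheeks 52 mm apart over all, 70 mm high, with a stop plate 85 mm high behind it at x = 147.
- wheel (a joint): Angle (rad) of the flat 10-tooth wheel; grows clockwise seen from above (backward). 0 = pawl in the middle of its notch; starts within 0.07 of 0; one notch = 0.628 (36 degrees). Pawl in: it cannot turn backward beyond 0.13 of play; forward it clicks over. Pawl open: it turns freely either way and stays where left (2 N at a pin). The pawl seats within 0.12 of a notch's middle.
- wheel_mid (a point): Middle of the wheel's cork top, on the axis, 47 mm above the table. Aluminium wheel 190 mm across, saw teeth round the rim with tops 52 mm above the table.
- wheel_pin (a point): Foot, on the cork, of one of five equal upright steel pins: 10 mm thick, tops 90 mm above the table, 64 mm from the axis, 72 degrees apart. This one is opposite the pawl at joint 0 (180 degrees from stand +x). The pins turn with the wheel and pass clear of the pawl.
- pawl (a joint): Angle (rad) of the steel pawl: 0 = down, nose in the notch (nose 50 mm from the hinge, towards the wheel's axis); 0.3 lifts it clear of the teeth; 1.55 = tipped back on its stop. Gravity pawl, 90 g, no spring: below about 1.0 it falls down into the wheel, beyond about 1.2 it falls back to the stop and stays open.
- pawl_bar (a point): Middle of the pawl's crossbar: steel, 10 mm thick, 74 mm long, along stand y, on an 8 mm stem rising from the nose end. Pawl down: at stand x = 80, z = 120 mm. It swings about the hinge in an arc of 81 mm radius, up and away from the wheel, to stand x = 195, z = 115 mm when open. 0.6 N at the bar moves it.
- dish: Loose small steel dish, 52 mm across, 20 mm high, standing on the cork within 6 mm of the wheel's middle; origin at the centre of its underside. It must stay there.
- phone: Loose black phone 146 x 72 x 9 mm lying flat; origin under its middle, x along its length. Bystander.
- tweezers: Loose steel tweezers 130 mm long, 12 mm high, lying flat; origin under the middle, x along the length. Bystander.
- bin: Loose yellow sharps bin 110 x 130 mm, 193 mm high, with a raised white flap to 285 mm; origin under its middle. Bystander.

How it is judged:
On the way, in this order (a step that is already met when the one before it is completed fails the run):
1. the pawl is lifted and stays tipped back, with the wheel still in its first notch (value of joint pawl above 1.2 rad and value of joint wheel between -0.3 and 0.3 rad), for 0.2 s.
2. the wheel is pushed backward one notch with the pawl open (value of joint pawl above 0.3 rad and value of joint wheel between 0.428 and 0.828 rad), for 0.2 s.
At the end, for the whole second after the job is handed in: The pawl is fully down (within 0.06 rad) in the notch one further back: the wheel at rest at 0.628 +/- 0.17 rad on its joint; the dish stands upright within 20 mm of the wheel's middle; phone, tweezers and bin within 30 mm of where they were (value of joint pawl below 0.06 rad and value of joint wheel between 0.458 and 0.798 rad and velocity of joint wheel between -0.05 and 0.05 rad/s and horizontal distance between dish and wheel_mid below 0.02 m and angle between dish's own z axis and vertical below 0.15 rad and height (world z) of dish between 0.04 and 0.055 m and linear speed of dish below 0.03 m/s and distance of each of phone, tweezers, bin from where it was at the start of the episode below 0.03 m); the robot touches nothing.
It fails at once if the dish is lifted, tipped or pushed off the middle of the wheel (height (world z) of dish above 0.06 m or angle between dish's own z axis and vertical above 0.3 rad or horizontal distance between dish and wheel_mid above 0.03 m).
It fails at once if the wheel is turned two notches or more back, or a notch forward (value of joint wheel above 1.15 rad or value of joint wheel below -0.5 rad).
It fails at once if the phone, the tweezers or the sharps bin is moved or lifted ((distance of phone from where it was at the start of the episode above 0.03 m or angle between phone's own z axis and vertical above 0.3 rad) or (distance of tweezers from where it was at the start of the episode above 0.03 m or angle between tweezers's own z axis and vertical above 0.3 rad) or (distance of bin from where it was at the start of the episode above 0.03 m or angle between bin's own z axis and vertical above 0.3 rad)).
It also fails if it takes over 64 s, if anything falls off the work surface, if the arm or the gripper's body presses on something with over 40 N, if the wrist force passes 120 N, or if a joint passes its speed limit or range.

ROBOT

A 7-joint arm with a two-finger parallel gripper is mounted at the origin on the work surface. World frame = base frame: x ahead of the robot, y to its left, z up, the work surface at z = 0. Lengths are in m, angles in rad, forces in N, time in s.
With the tool pointing down it reaches from about 0.35 to 0.9 m from the base axis. Payload 8.1 kg.
Tool frame: the origin (TCP) lies midway between the tips of the shut fingers; the grasp point (between the pads) lies 19 mm behind it; z points along the fingers, y is the line along which they close (so a half turn about z gives the same grasp; the last joint's range is limited). The gripper opens to 92 mm and grips with 3 to 60 N. Pads are 19 mm wide; open, the fingers measure 130 mm over their backs; the gripper's body (75 mm by 190 mm) begins 47 mm behind the grasp point.
Start: joints at [-1.245, 0.434, 0.025, 1.573, -0.012, 1.134, -0.075], TCP at [0.26, 0.568, 0.227] pointing down, gripper open.
Joint ranges: [-2.62, 2.62], [-0.44, 2.09], [-1.27, 1.32], [0.08, 2.57], [-1.32, 4.46], [0.12, 2], [-2.74, 2.74]. Speed limits (rad/s): [2.22, 2.22, 3.01, 3.01, 3.14, 3.14, 3.14].

INTERFACE

Orientations are given as a rotation vector (axis times angle).
In Python, from cell import arm gives the robot as it stands.
- The arm moves only by the tool move_arm, never from a script. Its argument "motion" is a list of rows, each an object of numbers: "tx", "ty", "tz": the shift along the tool's x, y, z normalised to -1 to 1, where 1 is 1000 mm; "twist": the turn about the tool's z normalised to -1 to 1, where 1 is pi/2 rad. In form: [{"tx": .., "ty": .., "tz": .., "twist": ..}, ...]. A call has 1 to 12 rows; each row shifts and turns the commanded pose from where the row before left it, along the tool's axes as they then stand; what a row does not reach is not made up. A row lasts 1/10 s, in which the tool goes at most 50 mm and 8.59 degrees, less where a joint would pass 70% of its speed; a pose out of reach is approached as far as the arm can. A call with a number of a shift or a turn outside -1 to 1 is refused whole. A call with a gripper value outside its range is refused whole. "gripper" is the gripper's target within -1 to 1 (shut at 1, half-way at 0, fully open at -1), set as the call begins (left out, the last holds). The fingers move at their own pace and stop on an object; "squeeze" is the grip in N (left out, the last holds). Time passes only in rows, so rows that do not move let the fingers close. It gives the time, the measured TCP pose, the force, the opening and the grip force at its end, in the units of the state.
- arm.observe(): the state, without advancing time (a new reading comes with each control period).
- arm.get_image(name): name is "side" or "top" or "wrist"; returns the picture (384x512x3 uint8, red, green, blue); there is no depth.
- arm.calibration(name): a dict with "K" (3x3 intrinsics, pixels), "k1" (the pictures are not rectified: a ray, as slopes to the right and down, at radius r is drawn at 1 + k1 r^2 times it, then the intrinsics apply), "T" (4x4, takes a point from camera to world coordinates). Camera axes: x right, y down, z forward; pixel columns grow to the right and rows downward; lengths in m; the calibration is good to about 2 mm. A picture is of the moment at which its call begins: read the wrist's pose just before it. calibration takes no time and is no camera call; for the wrist camera it gives the pose at the moment of the call.
- arm.sign_off(): hands the job in; it is judged then, once.
Trained networks look in the newest picture that a camera, given by its name, has taken for a name from the list of things; names that differ only in an ending like _2 or _b are one class to them, and where a whole thing is asked for, a point or a joint stands for the part that bears it (a point fixed in the world has none). Each returns a list of dicts, best first, with "conf" (0 to 1); they miss things now and then, are a little off and sometimes report something else, mostly with a low value. They report only what shows in the picture. A call takes as long as a camera call.
- arm.look_for(camera, query): "point" ([column, row] as shares, 0 to 1, of the picture: columns of its width, rows of its height, amid what is visible of it).
- arm.regions_of(camera, query): "region" (384x512 bool, what is visible of it) and "point" ([column, row] as shares, 0 to 1, of the picture: columns of its width, rows of its height, amid what is visible of it).
- arm.place_of(camera, query): "point" ([column, row] as shares, 0 to 1, of the picture: columns of its width, rows of its height: a listed point, or the origin of a listed thing).
The state is a dict: "clock": time; "joints": joint angles; "dq": joint speeds; "joint_efforts": joint torques, N m; "position": TCP position; "ee_rot": TCP orientation; "force": force on the tool from outside, world axes, zero at the start; "ft_torque": the same for the moment, N m; "width": opening from 0.0 (shut) to 1.0 (fully open); "gripper_force": force on a finger pad.
Only numpy, scipy, OpenCV 4.12 (cv2) and the standard library are available. Lean on these libraries where they do the work, as an engineer would, in place of code of your own. Each camera call takes 0.05 s, during which the arm holds its last target. There are 200 camera calls.

## Working session

There is one attempt and no reset: what is moved stays moved. The work goes in short steps, Python scripts to look and compute and a tool call to move; the robot and the scene stay as the last step left them, time stands still between calls to the robot, and variables do not carry over. Pictures are saved under pics/ and viewed, at most 10 in all, crops included, and the job is handed in when it is done.

Besides the shell and the picture viewer there is one more tool, called after ">>>" as name(argument=value, ...) on one line, values as JSON. move_arm: Moves the arm, as the interface text tells. Scaled input: -1 to 1 covers 1000 mm each way for a shift and pi/2 rad each way for a turn. Its arguments: {"type":"object","properties":{"motion":{"type":"array","items":{"type":"object","properties":{"tx":{"type":"number"},"ty":{"type":"number"},"tz":{"type":"number"},"twist":{"type":"number"}}}},"gripper":{"type":"number"},"squeeze":{"type":"number"}},"required":["motion"]}

```bash
mkdir -p pics
cat > h.py <<'E'
import numpy as np, cv2
from cell import arm
from scipy.spatial.transform import Rotation as R
def ray(cam,pt):
    c=arm.calibration(cam);K=np.array(c["K"]);T=np.array(c["T"]);k=c["k1"]
    u,v=pt[0]*512,pt[1]*384
    d=np.array([(u-K[0,2])/K[0,0],(v-K[1,2])/K[1,1]]);s=d.copy()
    for _ in range(20): s=d/(1+k*(s@s))
    return T[:3,3],T[:3,:3]@np.array([s[0],s[1],1])
def atz(cam,pt,z):
    o,d=ray(cam,pt);return o+d*(z-o[2])/d[2]
def proj(cam,p):
    c=arm.calibration(cam);K=np.array(c["K"]);T=np.array(c["T"]);k=c["k1"]
    q=T[:3,:3].T@(np.asarray(p)-T[:3,3]);s=q[:2]/q[2];s=s*(1+k*(s@s))
    return np.array([K[0,0]*s[0]+K[0,2],K[1,1]*s[1]+K[1,2]])
def tri(a,b):
    (o1,d1),(o2,d2)=a,b
    A=np.stack([d1,-d2],1);t=np.linalg.lstsq(A,o2-o1,rcond=None)[0]
    p,q=o1+t[0]*d1,o2+t[1]*d2
    return (p+q)/2,np.linalg.norm(p-q)
E
python3 - <<'E'
from h import *
np.set_printoptions(precision=4,suppress=True)
o=arm.observe();print(o["clock"],o["position"],R.from_rotvec(o["ee_rot"]).as_matrix(),o["width"])
ims=[]
for c in ("top","side"):
    im=arm.get_image(c);ims.append(im)
    cv2.imwrite(f"pics/{c}0.png",cv2.cvtColor(im,4))
    for n,z in (("stand",0),("wheel_mid",.047),("wheel_pin",.047),("pawl_bar",.12),("dish",.047),("phone",0),("tweezers",0),("bin",0)):
        for r in arm.place_of(c,n)[:2]: print(c,n,round(r["conf"],2),np.array(r["point"])*[512,384],atz(c,r["point"],z))
E
```

```text
0.0 [0.2597 0.5679 0.2259] [[-0.9095  0.4158 -0.0005]
 [ 0.4158  0.9095 -0.0015]
 [-0.0001 -0.0016 -1.    ]] 0.9978512845107197
top stand 0.63 [267.3152 211.008 ] [ 0.5079 -0.0556  0.    ]
top stand 0.55 [271.9232 211.0848] [ 0.508  -0.0702  0.    ]
top wheel_mid 0.9 [270.592  207.3984] [ 0.5159 -0.0631  0.047 ]
top wheel_mid 0.21 [290.6112 209.5872] [ 0.5108 -0.1243  0.047 ]
top wheel_pin 0.58 [294.0928 207.0144] [ 0.5189 -0.1348  0.047 ]
top dish 0.76 [272.1792 206.5152] [ 0.5187 -0.0678  0.047 ]
top phone 0.74 [383.1808 217.3824] [ 0.4968 -0.4284  0.    ]
top tweezers 0.62 [268.8    210.0864] [ 0.511  -0.0603  0.    ]
top tweezers 0.53 [145.5104 233.2032] [0.427  0.3282 0.    ]
top bin 0.97 [118.1184 165.5808] [0.642  0.4302 0.    ]
side stand 0.93 [261.376  221.9136] [ 0.5171 -0.0495  0.    ]
side stand 0.57 [329.0112 306.0096] [ 0.5006 -0.4386  0.    ]
side wheel_mid 0.88 [262.2976 210.3936] [ 0.5199 -0.0502  0.047 ]
side wheel_pin 0.83 [270.6944 225.4848] [ 0.5057 -0.1254  0.047 ]
side pawl_bar 0.54 [250.624  181.7088] [0.5144 0.0141 0.12  ]
side dish 0.44 [261.9904 213.8112] [ 0.5106 -0.0643  0.047 ]
side phone 0.61 [327.9872 307.392 ] [ 0.4954 -0.4411  0.    ]
side tweezers 0.6 [185.8048 172.8   ] [0.4146 0.3274 0.    ]
side tweezers 0.18 [247.7056 182.016 ] [0.5841 0.1635 0.    ]
side bin 0.88 [226.5088 144.6144] [0.6332 0.429  0.    ]
```

View pics/top0.png

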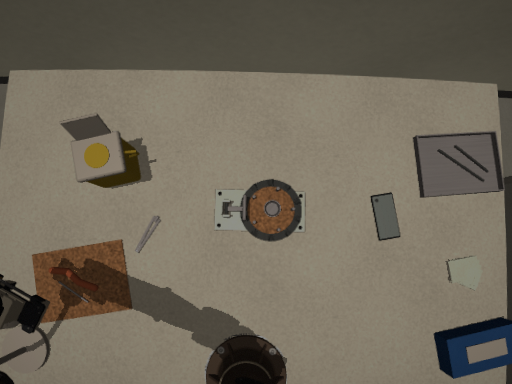

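View pics/side0.png

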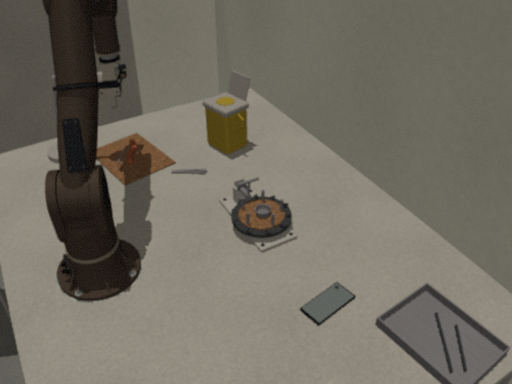

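The top view shows the stand at about (262,210) px, with the pawl on its left (world +y). The phone (385,217), tweezers (147,233) and bin (105,155) are all well clear. Next is a close look with the wrist camera.

```bash
cat >> h.py <<'E'
np.set_printoptions(precision=4,suppress=True)
def rows(target,yaw=None):
    """tool-frame shift (in move units) to target and twist (units) so that tool y points at world angle yaw (deg)"""
    o=arm.observe();M=R.from_rotvec(o["ee_rot"]).as_matrix()
    print("pos",np.array(o["position"]),"shift",M.T@(np.array(target)-o["position"]),"F",np.array(o["force"]))
    y=np.degrees(np.arctan2(M[1,1],M[0,1]))
    if yaw is not None: print("yaw",y,"twist",-((yaw-y+180)%360-180)/90)
E
python3 - <<'E'
from h import *
o=arm.observe();M=R.from_rotvec(o["ee_rot"]).as_matrix()
T=np.array(arm.calibration("wrist")["T"]);print(M.T@(T[:3,3]-o["position"]),M.T@T[:3,:3],arm.calibration("wrist")["K"])
rows([.45,-.03,.33],-3)
E
```

```text
[ 0.0741  0.0012 -0.1583] [[-0.0017 -0.9617 -0.2742]
 [ 1.     -0.0016 -0.0007]
 [ 0.0002 -0.2742  0.9617]] [[329.289    0.     259.1758]
 [  0.     329.289  191.7726]
 [  0.       0.       1.    ]]
pos [0.2599 0.5684 0.2267] shift [-0.4218 -0.4651 -0.1033] F [-0.2559  0.5004  0.1765]
yaw 65.42678808830325 twist 0.7602976454255918
```

>>> move_arm(motion=[{"tx":-0.035,"ty":-0.029,"tz":-0.009},{"tx":-0.035,"ty":-0.029,"tz":-0.009},{"tx":-0.035,"ty":-0.029,"tz":-0.009},{"tx":-0.035,"ty":-0.029,"tz":-0.009},{"tx":-0.035,"ty":-0.029,"tz":-0.009},{"tx":-0.035,"ty":-0.029,"tz":-0.009},{"tx":-0.035,"ty":-0.029,"tz":-0.009},{"tx":-0.035,"ty":-0.029,"tz":-0.009},{"tx":-0.035,"ty":-0.029,"tz":-0.009},{"tx":-0.035,"ty":-0.029,"tz":-0.009},{"tx":-0.035,"ty":-0.029,"tz":-0.009},{"tx":-0.035,"ty":-0.029,"tz":-0.009}], gripper=0.35)

```text
invalid input
```

>>> move_arm(motion=[{"tx":-0.032,"ty":-0.026},{"twist":0.095},{"twist":0.095},{"twist":0.095},{"twist":0.095},{"twist":0.095},{"twist":0.095},{"twist":0.095},{"twist":0.095},{},{}])

```text
invalid input
```

Run:
```python
from h import *
rows([.515,.04,.33],-3)
im=arm.get_image("wrist");cv2.imwrite("pics/w1.png",cv2.cvtColor(im,4))
for n,z in (("stand",0),("wheel_mid",.047),("wheel_pin",.047),("pawl_bar",.12),("dish",.047)):
    for r in arm.place_of("wrist",n)[:2]: print(n,round(r["conf"],2),np.array(r["point"])*[512,384],atz("wrist",r["point"],z))
for r in arm.regions_of("wrist","stand")[:1]:
    m=r["region"].astype(np.uint8);print(m.sum(),cv2.boundingRect(m))
print(arm.observe()["clock"],arm.observe()["width"])
```

```text
pos [0.2599 0.5684 0.2267] shift [-0.4518 -0.3745 -0.1033] F [-0.2559  0.5004  0.1765]
yaw 65.42678808830325 twist 0.7602976454255918
1.25 0.99870947138711
```

View pics/w1.png

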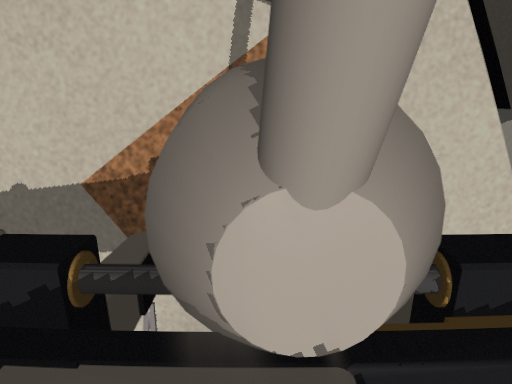

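Run:
```python
from h import *
a=cv2.imread("pics/side0.png")[20:170,30:190];b=cv2.imread("pics/top0.png")[230:384,0:160]
cv2.imwrite("pics/crop.png",np.hstack([cv2.resize(a,(400,400),interpolation=2),cv2.resize(b,(400,400),interpolation=2)]))
print(proj("side",[.26,.568,.227]),proj("top",[.26,.568,.227]))
```

```text
[116.8382 101.8172] [ 28.6269 293.5397]
```

View pics/crop.png

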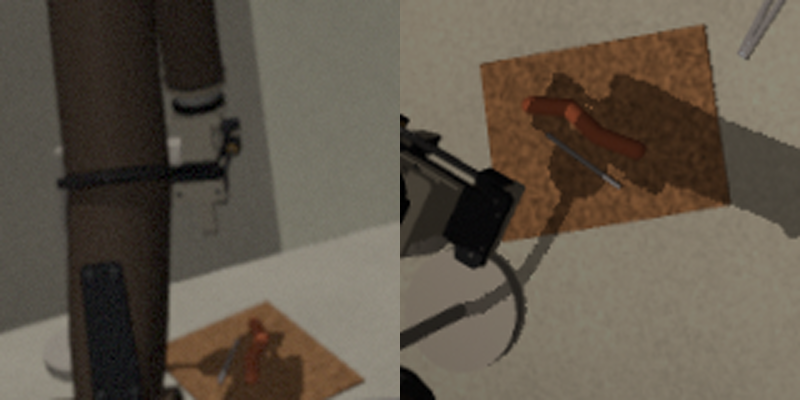

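>>> move_arm(motion=[{"tx":0.0,"ty":0.0,"tz":-0.02,"twist":0.0}])

```text
clock: 1.35
position: [0.2593, 0.567, 0.2444]
ee_rot: [-0.668, -3.069, 0.008]
force: [-0.6, 0.2, -0.1]
width: 0.999
gripper_force: 0.0
```

The wrist view is blocked by a pale lamp-like object close to the gripper. I'll go straight up and look again.

>>> move_arm(motion=[{"tx":0.0,"ty":0.0,"tz":-0.03,"twist":0.0},{"tx":0.0,"ty":0.0,"tz":-0.03,"twist":0.0},{"tx":0.0,"ty":0.0,"tz":-0.03,"twist":0.0},{"tx":0.0,"ty":0.0,"tz":-0.03,"twist":0.0}], gripper=0.35)

```text
clock: 1.75
position: [0.2598, 0.5683, 0.3681]
ee_rot: [0.668, 3.07, 0.0]
force: [-0.4, 0.7, 0.5]
width: 0.7
gripper_force: 0.0
```

Run:
```python
from h import *
im=np.hstack([arm.get_image("wrist")[:, :400],arm.get_image("top")[:,:200],arm.get_image("side")[:,:200]]);cv2.imwrite("pics/w2.png",cv2.cvtColor(im,4))
```

```text
(no output)
```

View pics/w2.png

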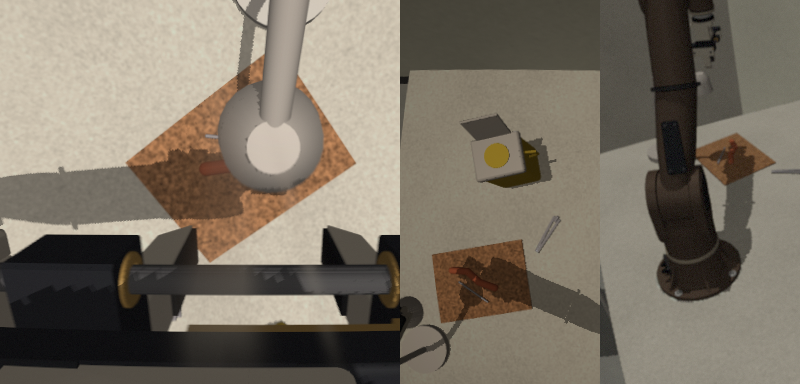

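A desk lamp's head was under the camera. The gripper is now above it, and the path towards the stand is clear.

>>> move_arm(motion=[{"tx":-0.035,"ty":-0.029,"tz":0.0,"twist":0.0},{"tx":-0.035,"ty":-0.029,"tz":0.0,"twist":0.0},{"tx":-0.035,"ty":-0.029,"tz":0.0,"twist":0.0},{"tx":-0.035,"ty":-0.029,"tz":0.0,"twist":0.0},{"tx":-0.035,"ty":-0.029,"tz":0.0,"twist":0.0},{"tx":-0.035,"ty":-0.029,"tz":0.0,"twist":0.0},{"tx":-0.035,"ty":-0.029,"tz":0.0,"twist":0.0},{"tx":-0.035,"ty":-0.029,"tz":0.0,"twist":0.0},{"tx":-0.035,"ty":-0.029,"tz":0.0,"twist":0.0},{"tx":-0.035,"ty":-0.029,"tz":0.0,"twist":0.0},{"tx":-0.035,"ty":-0.029,"tz":0.0,"twist":0.0},{"tx":-0.035,"ty":-0.029,"tz":0.0,"twist":0.0}])

```text
clock: 3.1
position: [0.4971, 0.0754, 0.3658]
ee_rot: [-0.668, -3.069, 0.001]
force: [0.2, 1.3, 0.5]
width: 0.321
gripper_force: 0.0
```

>>> move_arm(motion=[{"tx":-0.032,"ty":-0.026,"tz":0.0,"twist":0.0},{"tx":0.0,"ty":0.0,"tz":0.005,"twist":0.095},{"tx":0.0,"ty":0.0,"tz":0.005,"twist":0.095},{"tx":0.0,"ty":0.0,"tz":0.005,"twist":0.095},{"tx":0.0,"ty":0.0,"tz":0.005,"twist":0.095},{"tx":0.0,"ty":0.0,"tz":0.005,"twist":0.095},{"tx":0.0,"ty":0.0,"tz":0.005,"twist":0.095},{"tx":0.0,"ty":0.0,"tz":0.005,"twist":0.095},{"tx":0.0,"ty":0.0,"tz":0.005,"twist":0.095},{"tx":0.0,"ty":0.0,"tz":0.0,"twist":0.0},{"tx":0.0,"ty":0.0,"tz":0.0,"twist":0.0}])

```text
clock: 4.2
position: [0.515, 0.0404, 0.3261]
ee_rot: [-2.273, -2.168, 0.002]
force: [-0.2, 0.8, 0.1]
width: 0.32
gripper_force: 0.0
```

Run:
```python
from h import *
rows([.515,.04,.33],-3)
im=arm.get_image("wrist");cv2.imwrite("pics/w3.png",cv2.cvtColor(im,4))
for n,z in (("stand",0),("wheel_mid",.047),("wheel_pin",.047),("pawl_bar",.12),("dish",.047)):
    for r in arm.place_of("wrist",n)[:2]: print(n,round(r["conf"],2),np.array(r["point"])*[512,384],atz("wrist",r["point"],z))
print(arm.observe()["clock"],arm.observe()["width"])
```

```text
pos [0.515  0.0404 0.3261] shift [-0.0004  0.     -0.0039] F [-0.2049  0.806   0.0509]
yaw -2.7096079695553303 twist 0.003226578116051984
stand 0.92 [258.7136 216.3072] [ 0.5095 -0.0628  0.    ]
wheel_mid 0.6 [258.0992 228.0192] [ 0.5087 -0.0633  0.047 ]
wheel_mid 0.27 [257.9968 214.0032] [ 0.5097 -0.042   0.047 ]
wheel_pin 0.87 [260.4032 266.3808] [ 0.5089 -0.1246  0.047 ]
pawl_bar 0.97 [259.2768 185.3952] [0.5146 0.0188 0.12  ]
dish 0.57 [263.7824 228.4032] [ 0.5168 -0.0643  0.047 ]
4.5 0.3321258946408036
```

View pics/w3.png

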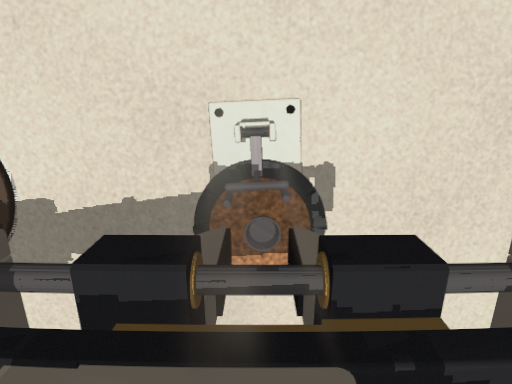

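Run:
```python
from h import *
q=lambda u,v,z: atz("wrist",(u/512,v/384),z)
a,b=q(209.5,102,.012),q(300,99,.012)   # plate corners at x=175, y=+-65
c,d=q(226,188,.12),q(290,184,.12)
print(a,b,np.linalg.norm(a-b),c,d,np.linalg.norm(c-d))
for p,r in ((a,b),(c,d)):
    print("dir",np.degrees(np.arctan2(*(r-p)[1::-1])))
# stand yaw: corner mid -> x axis
yd=(a-b)/np.linalg.norm(a-b); xd=np.array([yd[1],-yd[0],0])
print("axis from plate",(a+b)/2-.175*xd,"from bar",(c+d)/2-.08*xd, np.degrees(np.arctan2(xd[1],xd[0])))
w=q(258,228,.047);bar=q(259.3,185.4,.12);pin=q(260.4,266.4,.047)
for p in (bar-w,bar-pin,w-pin): print(np.linalg.norm(p[:2]),np.degrees(np.arctan2(p[1],p[0])))
```

```text
[0.4502 0.1139 0.012 ] [0.5762 0.1113 0.012 ] 0.12597927190324765 [0.4763 0.0177 0.12  ] [0.5499 0.0186 0.12  ] 0.07362394810045848
dir -1.183992631542118
dir 0.6920233121280025
axis from plate [ 0.5096 -0.0623  0.012 ] from bar [ 0.5114 -0.0618  0.12  ] 88.81600736845787
0.08229176886280312 85.7308768590527
0.1435610910630056 87.66567609508178
0.06137915101104271 90.26007830419935
```

>>> move_arm(motion=[{"tx":0.0,"ty":0.0,"tz":0.0,"twist":-0.019},{"tx":-0.027,"ty":-0.002,"tz":0.02,"twist":0.0},{"tx":-0.026,"ty":-0.001,"tz":0.03,"twist":0.0},{"tx":0.0,"ty":0.0,"tz":0.04,"twist":0.0},{"tx":0.0,"ty":0.0,"tz":0.04,"twist":0.0},{"tx":0.0,"ty":0.0,"tz":0.035,"twist":0.0},{"tx":0.0,"ty":0.0,"tz":0.03,"twist":0.0},{"tx":0.0,"ty":0.0,"tz":0.02,"twist":0.0},{"tx":0.0,"ty":0.0,"tz":0.01,"twist":0.0},{"tx":0.0,"ty":0.0,"tz":0.0,"twist":0.0}])

```text
clock: 5.5
position: [0.5107, -0.0127, 0.1009]
ee_rot: [-2.244, -2.197, 0.002]
force: [0.5, 0.7, -0.7]
width: 0.323
gripper_force: 0.0
```

Run:
```python
from h import *
rows([.513,.1075,.1],-1)
s=arm.get_image("side")
p=proj("side",[.5113,-.0125,.1]).astype(int);print(p)
s=s[p[1]-60:p[1]+60,p[0]-60:p[0]+60]
w=arm.get_image("wrist")
cv2.imwrite("pics/c1.png",cv2.cvtColor(np.hstack([cv2.resize(s,(384,384),interpolation=2),w[:,100:412]]),4))
```

```text
pos [ 0.5107 -0.0127  0.1009] shift [ 0.1202 -0.0003  0.0009] F [ 0.4819  0.7047 -0.6591]
yaw -1.2110062509613604 twist -0.002344513899570681
[253 191]
```

View pics/c1.png

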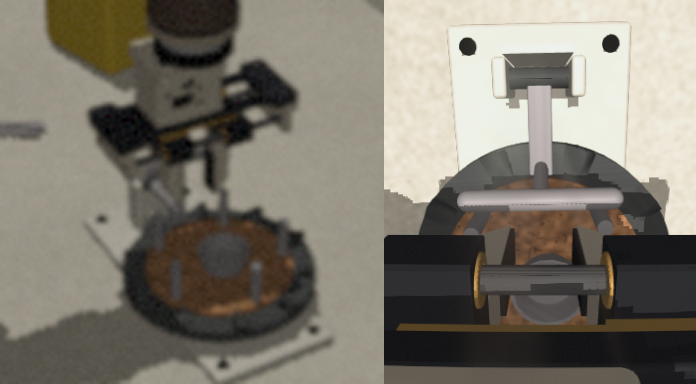

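The fingers sit on the wheel side of the bar, straddling the stem. Now I push the pawl over.

>>> move_arm(motion=[{"tx":0.01,"ty":0.0,"tz":0.0,"twist":0.0},{"tx":0.01,"ty":0.0,"tz":0.0,"twist":0.0},{"tx":0.01,"ty":0.0,"tz":0.0,"twist":0.0},{"tx":0.01,"ty":0.0,"tz":0.0,"twist":0.0},{"tx":0.01,"ty":0.0,"tz":0.0,"twist":0.0},{"tx":0.01,"ty":0.0,"tz":0.0,"twist":0.0},{"tx":0.01,"ty":0.0,"tz":0.0,"twist":0.0}])

```text
clock: 6.3
position: [0.5127, 0.0585, 0.1017]
ee_rot: [-2.245, -2.197, 0.0]
force: [-1.0, -1.1, 0.2]
width: 0.321
gripper_force: 0.2
```

>>> move_arm(motion=[{"tx":0.01,"ty":0.0,"tz":0.0,"twist":0.0},{"tx":0.01,"ty":0.0,"tz":0.0,"twist":0.0},{"tx":0.01,"ty":0.0,"tz":0.0,"twist":0.0},{"tx":0.01,"ty":0.0,"tz":0.0,"twist":0.0},{"tx":0.01,"ty":0.0,"tz":0.0,"twist":0.0},{"tx":0.0,"ty":0.0,"tz":0.0,"twist":0.0},{"tx":0.0,"ty":0.0,"tz":0.0,"twist":0.0}])

```text
clock: 7.0
position: [0.5139, 0.1075, 0.1017]
ee_rot: [2.245, 2.197, -0.0]
force: [-0.5, 0.4, 1.2]
width: 0.323
gripper_force: 0.0
```

Run:
```python
from h import *
rows([.513,.1075,.1],-1)
arm.get_image("wrist");arm.get_image("side")
for c in ("wrist","side"):
  for r in arm.place_of(c,"pawl_bar")[:2]: print(c,round(r["conf"],2),np.array(r["point"])*[512,384],atz(c,r["point"],.115))
print(proj("side",[.514,.132,.115]),proj("side",[.512,.018,.12]),proj("wrist",[.514,.132,.115]))
```

```text
pos [0.5139 0.1075 0.1017] shift [ 0.     -0.0009  0.0017] F [-0.5468  0.3699  1.191 ]
yaw -1.2382487322613898 twist -0.002647208136237585
wrist 0.68 [254.5152 209.088 ] [0.5126 0.1322 0.115 ]
side 0.73 [232.2944 164.5824] [0.5121 0.1356 0.115 ]
[233.3064 164.9442] [249.347  181.3082] [257.603  209.3695]
```

The pawl is open: the bar measures (0.513, 0.132), as expected. I'll raise, close the fingers and go to the start point beside the pin.

>>> move_arm(motion=[{"tx":0.0,"ty":0.0,"tz":-0.03,"twist":0.0},{"tx":0.0,"ty":0.0,"tz":-0.04,"twist":0.0},{"tx":-0.02,"ty":0.0,"tz":-0.03,"twist":0.0},{"tx":-0.045,"ty":0.006,"tz":0.0,"twist":0.0},{"tx":-0.045,"ty":0.006,"tz":0.0,"twist":0.0},{"tx":-0.045,"ty":0.006,"tz":0.0,"twist":0.0},{"tx":-0.045,"ty":0.006,"tz":0.0,"twist":0.0},{"tx":-0.045,"ty":0.007,"tz":0.0,"twist":0.0},{"tx":0.0,"ty":0.0,"tz":0.0,"twist":0.066},{"tx":0.0,"ty":0.0,"tz":0.0,"twist":0.066},{"tx":0.0,"ty":0.0,"tz":0.0,"twist":0.066},{"tx":0.0,"ty":0.0,"tz":0.0,"twist":0.0}], gripper=1.0)

```text
clock: 8.4
position: [0.5392, -0.1387, 0.2016]
ee_rot: [-2.561, -1.819, 0.001]
force: [-1.4, -0.2, -0.4]
width: 0.004
gripper_force: 0.0
```

Run:
```python
from h import *
rows([.5395,-.138,.062],-19)
for c in ("side","top"):
  arm.get_image(c)
  for r in arm.place_of(c,"wheel_pin")[:2]: print(c,round(r["conf"],2),np.array(r["point"])*[512,384],atz(c,r["point"],.047))
print(arm.observe()["width"])
```

```text
pos [ 0.5392 -0.1387  0.2016] shift [0.0008 0.0001 0.1396] F [-1.3516 -0.1957 -0.3721]
yaw -19.231678354108958 twist -0.0025742039345440543
side 0.73 [273.2032 222.9888] [ 0.5183 -0.1192  0.047 ]
top 0.85 [291.8912 205.7856] [ 0.5225 -0.1281  0.047 ]
0.004144476459183012
```

>>> move_arm(motion=[{"tx":0.0,"ty":0.012,"tz":0.03,"twist":0.0},{"tx":0.0,"ty":0.0,"tz":0.04,"twist":0.0},{"tx":0.0,"ty":0.0,"tz":0.03,"twist":0.0},{"tx":0.0,"ty":0.0,"tz":0.02,"twist":0.0},{"tx":0.0,"ty":0.0,"tz":0.014,"twist":0.0},{"tx":0.0,"ty":0.0,"tz":0.005,"twist":0.0},{"tx":0.0,"ty":0.0,"tz":0.0,"twist":0.0}])

```text
clock: 9.3
position: [0.5508, -0.1422, 0.0627]
ee_rot: [-2.558, -1.823, 0.0]
force: [-0.9, 0.9, 0.7]
width: 0.002
gripper_force: 0.0
```

Run:
```python
from h import *
rows([.5395,-.138,.062],-19)
w=arm.get_image("wrist")
for c in ("side","wrist"):
  if c=="side": s=arm.get_image(c)
  for r in arm.place_of(c,"wheel_pin")[:2]: print(c,round(r["conf"],2),np.array(r["point"])*[512,384],atz(c,r["point"],.047))
p=proj("side",[.5113,-.08,.06]).astype(int)
s=s[p[1]-55:p[1]+45,p[0]-50:p[0]+50]
cv2.imwrite("pics/c2.png",cv2.cvtColor(np.hstack([cv2.resize(s,(384,384),interpolation=2),w[:,60:452]]),4))
```

```text
pos [ 0.5508 -0.1422  0.0627] shift [ 0.0003 -0.0121  0.0007] F [-0.8528  0.9066  0.656 ]
yaw -19.06011337954955 twist -0.0006679264394392703
side 0.88 [270.4896 222.2976] [ 0.5128 -0.1124  0.047 ]
wrist 0.65 [185.8048 227.712 ] [ 0.513  -0.1249  0.047 ]
```

View pics/c2.png

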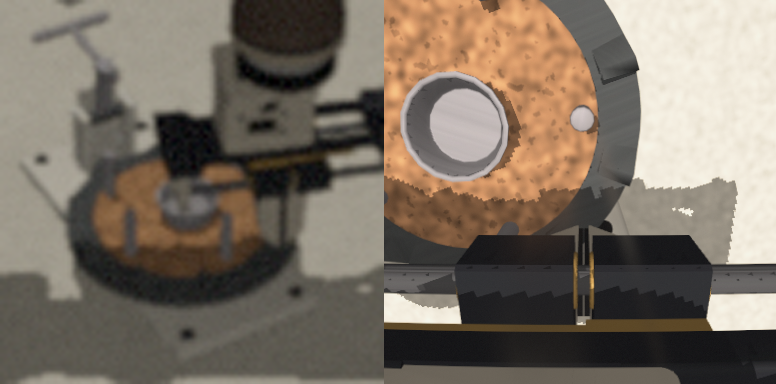

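```bash
cat >> h.py <<'E'
A=np.array([.5105,-.0625])
def wheel():
    """wheel joint from the pins' tops in the wrist picture (blob centres given by hand)"""
def pinang(u,v):
    p=atz("wrist",(u/512,v/384),.09)[:2]-A
    a=np.degrees(np.arctan2(p[1],p[0]))-89
    print("pin stand",np.linalg.norm(p),a,"joint mod 72deg",(-(a)+36)%72-36, "-> rel -36/36/180 grid", ((-(a+36))+36)%72-36)
E
python3 - <<'E'
from h import *
pinang(258,118)
# fit axis from dish rim (top z=.067)
print(atz("wrist",((455-324)/512,126/384),.067))
E
```

```text
pin stand 0.06456584695308921 -103.11625893672421 joint mod 72deg 31.116258936724194 -> rel -36/36/180 grid -4.883741063275792
[ 0.5154 -0.0632  0.067 ]
```

>>> move_arm(motion=[{"tx":0.0,"ty":-0.008,"tz":0.0,"twist":0.0},{"tx":0.0,"ty":-0.006,"tz":0.0,"twist":0.0},{"tx":0.0,"ty":-0.005,"tz":0.0,"twist":0.0},{"tx":0.0,"ty":-0.005,"tz":0.0,"twist":0.0},{"tx":0.0,"ty":-0.005,"tz":0.0,"twist":0.0},{"tx":0.0,"ty":-0.005,"tz":0.0,"twist":0.0},{"tx":0.0,"ty":-0.005,"tz":0.0,"twist":0.0},{"tx":0.0,"ty":-0.005,"tz":0.0,"twist":0.0},{"tx":0.0,"ty":-0.005,"tz":0.0,"twist":0.0},{"tx":0.0,"ty":-0.003,"tz":0.0,"twist":0.0},{"tx":0.0,"ty":0.0,"tz":0.0,"twist":0.0},{"tx":0.0,"ty":0.0,"tz":0.0,"twist":0.0}])

```text
clock: 10.7
position: [0.5012, -0.1246, 0.0625]
ee_rot: [-2.558, -1.822, 0.001]
force: [0.4, 0.1, 0.4]
width: 0.006
gripper_force: 0.0
```

Run:
```python
from h import *
rows([.5395,-.138,.062],-19)
w=arm.get_image("wrist")
cv2.imwrite("pics/c3.png",cv2.cvtColor(w,4))
for r in arm.place_of("wrist","wheel_pin")[:2]: print(round(r["conf"],2),np.array(r["point"])*[512,384],atz("wrist",r["point"],.047))
```

```text
pos [ 0.5012 -0.1246  0.0625] shift [-0.0002  0.0406  0.0005] F [0.3709 0.0814 0.3955]
yaw -19.06117323194999 twist -0.0006797025772221508
0.78 [216.5248 236.1984] [ 0.4779 -0.1176  0.047 ]
```

View pics/c3.png

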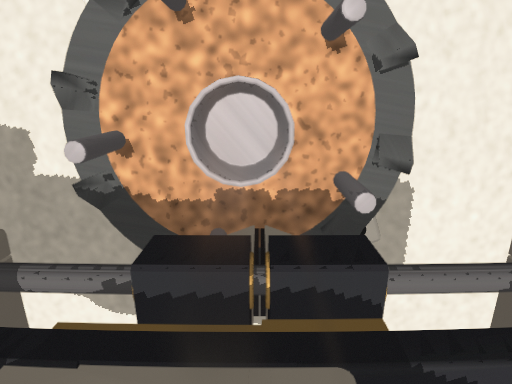

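Run:
```python
from h import *
for u,v in ((354,8),(76,152),(365,202)): pinang(u,v)
P=[atz("wrist",(u/512,v/384),.09)[:2] for u,v in ((354,8),(76,152),(365,202))]
(x1,y1),(x2,y2),(x3,y3)=P
M=np.array([[x2-x1,y2-y1],[x3-x1,y3-y1]]);b=.5*np.array([x2*x2-x1*x1+y2*y2-y1*y1,x3*x3-x1*x1+y3*y3-y1*y1])
c=np.linalg.solve(M,b);print("centre",c,[np.linalg.norm(p-c) for p in P],[np.degrees(np.arctan2(*(p-c)[::-1]))-89 for p in P])
print("dish",atz("wrist",(240/512,130/384),.067))
```

```text
pin stand 0.06468961027002662 -63.68039146489275 joint mod 72deg -8.31960853510725 -> rel -36/36/180 grid 27.68039146489275
pin stand 0.0631251844433822 78.43458131595611 joint mod 72deg -6.434581315956109 -> rel -36/36/180 grid 29.56541868404389
pin stand 0.06288864096001968 -135.1007458641463 joint mod 72deg -8.89925413585371 -> rel -36/36/180 grid 27.10074586414629
centre [ 0.5112 -0.0611] [np.float64(0.06348082446998672), np.float64(0.06348082446998646), np.float64(0.06348082446998651)] [np.float64(-64.59713900823122), np.float64(79.83269821373574), np.float64(-136.4340519431321)]
dish [ 0.5129 -0.0643  0.067 ]
```

>>> move_arm(motion=[{"tx":0.0,"ty":-0.004,"tz":0.0,"twist":0.0},{"tx":0.0,"ty":-0.004,"tz":0.0,"twist":0.0},{"tx":0.0,"ty":0.0,"tz":0.0,"twist":0.0},{"tx":0.0,"ty":0.0,"tz":0.0,"twist":0.0},{"tx":0.0,"ty":0.0,"tz":0.0,"twist":0.0},{"tx":0.0,"ty":0.015,"tz":0.0,"twist":0.0},{"tx":0.0,"ty":0.0,"tz":-0.02,"twist":0.0},{"tx":0.0,"ty":0.0,"tz":-0.04,"twist":0.0},{"tx":0.0,"ty":0.0,"tz":-0.04,"twist":0.0},{"tx":0.0,"ty":0.0,"tz":-0.04,"twist":0.0},{"tx":0.0,"ty":0.0,"tz":0.0,"twist":0.0}])

```text
clock: 11.9
position: [0.5107, -0.1288, 0.2074]
ee_rot: [2.556, 1.819, 0.009]
force: [0.6, -0.1, -1.0]
width: 0.004
gripper_force: 0.0
```

Run:
```python
from h import *
rows([.515,.16,.2],-1)
w=arm.get_image("wrist")
cv2.imwrite("pics/c4.png",cv2.cvtColor(w,4))
for r in arm.place_of("wrist","pawl_bar")[:2]: print(round(r["conf"],2),np.array(r["point"])*[512,384],atz("wrist",r["point"],.115))
```

```text
pos [ 0.5107 -0.1288  0.2074] shift [ 0.2742 -0.0906  0.0073] F [ 0.6335 -0.0874 -0.9942]
yaw -19.124947960088036 twist -0.20138831066764484
```

View pics/c4.png

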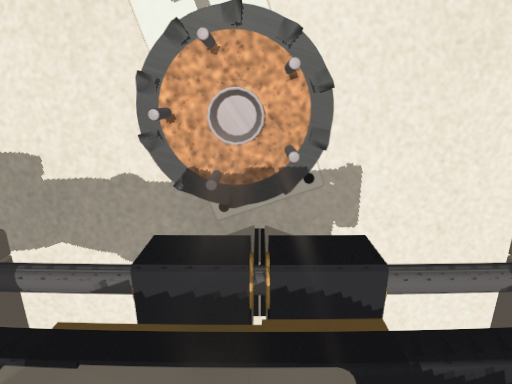

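Run:
```python
from h import *
q=[(203,34),(294,63),(293,156),(212,185),(153,115)]
P=np.array([atz("wrist",(u/512,v/384),.09)[:2] for u,v in q]);c=P.mean(0)
print("centre",c,np.linalg.norm(P-c,axis=1),[( -(np.degrees(np.arctan2(*(p-c)[::-1]))-89+36)+36)%72-36 for p in P])
a,b=[atz("wrist",(u/512,v/384),.012) for u,v in ((223,207),(309,178))]
print("holes",a,b,"yaw",np.degrees(np.arctan2(*(a-b)[1::-1]))-90)
```

```text
centre [ 0.5079 -0.0595] [0.0624 0.0627 0.062  0.0627 0.0633] [np.float64(35.3612318634346), np.float64(34.933470735901096), np.float64(34.85007272343057), np.float64(34.34804761565164), np.float64(34.788517840090066)]
holes [ 0.4564 -0.154   0.012 ] [ 0.557  -0.1537  0.012 ] yaw -269.81958729638575
```

>>> move_arm(motion=[{"tx":0.0,"ty":0.0,"tz":0.0,"twist":-0.067},{"tx":0.0,"ty":0.0,"tz":0.0,"twist":-0.067},{"tx":0.0,"ty":0.0,"tz":0.0,"twist":-0.067},{"tx":0.042,"ty":0.0,"tz":0.0,"twist":0.0},{"tx":0.042,"ty":0.0,"tz":0.0,"twist":0.0},{"tx":0.042,"ty":0.0,"tz":0.0,"twist":0.0},{"tx":0.042,"ty":0.0,"tz":0.0,"twist":0.0},{"tx":0.042,"ty":0.0,"tz":0.0,"twist":0.0},{"tx":0.042,"ty":0.0,"tz":0.0,"twist":0.0},{"tx":0.042,"ty":0.0,"tz":0.0,"twist":0.0},{"tx":0.0,"ty":0.0,"tz":0.0,"twist":0.0}])

```text
clock: 13.1
position: [0.5116, 0.1733, 0.2006]
ee_rot: [-2.229, -2.21, 0.003]
force: [-1.0, -0.1, -0.2]
width: 0.002
gripper_force: 0.0
```

Run:
```python
from h import *
rows([.5145,.163,.098],-1)
arm.get_image("wrist")
for r in arm.place_of("wrist","pawl_bar")[:2]: print(round(r["conf"],2),np.array(r["point"])*[512,384],atz("wrist",r["point"],.115))
```

```text
pos [0.5116 0.1733 0.2006] shift [-0.0103  0.0033  0.1026] F [-0.986  -0.0935 -0.1834]
yaw -0.48480167376974614 twist 0.005724425847002913
```

>>> move_arm(motion=[{"tx":0.0,"ty":0.002,"tz":0.03,"twist":0.0},{"tx":0.0,"ty":0.0,"tz":0.04,"twist":0.0},{"tx":0.0,"ty":0.0,"tz":0.022,"twist":0.0},{"tx":0.0,"ty":0.0,"tz":0.01,"twist":0.0},{"tx":0.0,"ty":0.0,"tz":0.0,"twist":0.0}])

```text
clock: 13.7
position: [0.5145, 0.1647, 0.0995]
ee_rot: [-2.242, -2.199, 0.005]
force: [0.9, 0.1, 0.3]
width: 0.004
gripper_force: 0.0
```

>>> move_arm(motion=[{"tx":-0.012,"ty":0.0,"tz":0.0,"twist":0.0},{"tx":-0.008,"ty":0.0,"tz":0.0,"twist":0.0},{"tx":-0.007,"ty":0.0,"tz":0.0,"twist":0.0},{"tx":-0.007,"ty":0.0,"tz":0.0,"twist":0.0},{"tx":-0.007,"ty":0.0,"tz":0.0,"twist":0.0},{"tx":-0.007,"ty":0.0,"tz":0.0,"twist":0.0},{"tx":-0.007,"ty":0.0,"tz":0.0,"twist":0.0},{"tx":-0.007,"ty":0.0,"tz":0.0,"twist":0.0},{"tx":-0.007,"ty":0.0,"tz":0.0,"twist":0.0},{"tx":-0.007,"ty":0.0,"tz":0.0,"twist":0.0},{"tx":-0.007,"ty":0.0,"tz":0.0,"twist":0.0},{"tx":0.0,"ty":0.0,"tz":0.0,"twist":0.0}])

```text
clock: 14.9
position: [0.514, 0.0821, 0.1008]
ee_rot: [2.242, 2.2, -0.0]
force: [0.4, 0.5, 0.9]
width: 0.006
gripper_force: 0.0
```

Run:
```python
from h import *
rows([.5145,.09,.098],-1)
for c in ("wrist","side"):
  arm.get_image(c)
  for r in arm.place_of(c,"pawl_bar")[:2]: print(c,round(r["conf"],2),np.array(r["point"])*[512,384],atz(c,r["point"],.12))
print(proj("side",[.512,.018,.12]))
```

```text
pos [0.514  0.0821 0.1008] shift [0.0079 0.0004 0.0028] F [0.426  0.4759 0.8605]
yaw -1.0858597512571613 twist -0.0009539972361908314
wrist 0.53 [255.488  335.3856] [0.5115 0.0432 0.12  ]
side 0.45 [242.688  172.3008] [0.5174 0.0723 0.12  ]
[249.347  181.3082]
```

>>> move_arm(motion=[{"tx":0.015,"ty":0.0,"tz":0.0,"twist":0.0},{"tx":0.015,"ty":0.0,"tz":0.0,"twist":0.0},{"tx":0.0,"ty":0.0,"tz":-0.04,"twist":0.0},{"tx":0.0,"ty":0.0,"tz":-0.05,"twist":0.0},{"tx":0.0,"ty":0.0,"tz":-0.05,"twist":0.0},{"tx":-0.02,"ty":0.0,"tz":-0.04,"twist":0.0},{"tx":-0.04,"ty":0.0,"tz":-0.03,"twist":0.0},{"tx":0.0,"ty":0.0,"tz":0.0,"twist":0.0},{"tx":0.0,"ty":0.0,"tz":0.0,"twist":0.0}])

```text
clock: 16.0
position: [0.5138, 0.0544, 0.3115]
ee_rot: [2.241, 2.202, 0.004]
force: [-0.2, -0.2, -0.9]
width: 0.008
gripper_force: 0.0
```

Run:
```python
from h import *
rows([.515,.16,.2],-1)
w=arm.get_image("wrist");arm.get_image("side");cv2.imwrite("pics/w5.png",cv2.cvtColor(w,4))
for c in ("wrist","side"):
  for n,z in (("pawl_bar",.12),("dish",.047),("wheel_pin",.047)):
    for r in arm.place_of(c,n)[:2]: print(c,n,round(r["conf"],2),np.array(r["point"])*[512,384],atz(c,r["point"],z))
a,b=[arm.place_of(c,"pawl_bar") for c in ("wrist","side")]
if a and b: print(tri(ray("wrist",a[0]["point"]),ray("side",b[0]["point"])))
print("expect down",proj("wrist",[.512,.018,.12]),proj("side",[.512,.018,.12]))
print("pin tops expected for joint 36deg",[proj("wrist",[.511+.064*np.cos(t),-.0615+.064*np.sin(t),.09]).round() for t in np.radians([89-36-36+72*k for k in range(5)])])
g=cv2.cvtColor(w,6)
```

```text
pos [0.5138 0.0544 0.3115] shift [ 0.1054 -0.0009  0.1116] F [-0.2367 -0.2127 -0.8514]
yaw -1.0013615016244204 twist -1.5127795826843896e-05
wrist pawl_bar 0.89 [257.0752 199.296 ] [0.5098 0.0226 0.12  ]
wrist dish 0.57 [260.7104 227.7888] [ 0.513  -0.0414  0.047 ]
wrist wheel_pin 0.23 [257.024  241.4976] [ 0.5076 -0.0622  0.047 ]
side pawl_bar 0.58 [248.0128 180.5952] [0.5102 0.0235 0.12  ]
side dish 0.56 [262.2976 212.3904] [ 0.515  -0.0587  0.047 ]
side wheel_pin 0.76 [260.096  224.9856] [ 0.479  -0.1074  0.047 ]
(array([0.5099, 0.0214, 0.1215]), np.float64(0.0013675304276023802))
expect down [258.5044 201.5225] [249.347  181.3082]
pin tops expected for joint 36deg [array([308., 240.]), array([259., 206.]), array([210., 240.]), array([230., 290.]), array([288., 290.])]
```

>>> move_arm(motion=[{"tx":-0.014,"ty":0.001,"tz":-0.015,"twist":0.019},{"tx":0.0,"ty":0.0,"tz":0.0,"twist":0.0},{"tx":0.0,"ty":0.0,"tz":0.0,"twist":0.0},{"tx":0.0,"ty":0.0,"tz":0.0,"twist":0.0}])

```text
clock: 16.9
position: [0.514, 0.0401, 0.3251]
ee_rot: [-2.272, -2.169, 0.0]
force: [-0.4, 0.2, 0.3]
width: 0.007
gripper_force: 0.0
```

Run:
```python
from h import *
rows([.515,.0404,.3261],-2.7)
w=arm.get_image("wrist");cv2.imwrite("pics/w6.png",cv2.cvtColor(w,4))
for r in arm.place_of("wrist","pawl_bar")[:1]: print(np.array(r["point"])*[512,384],atz("wrist",r["point"],.12))
o=cv2.cvtColor(cv2.imread("pics/w3.png"),6);n=cv2.cvtColor(w,7)
def m(x0,x1,y0,y1,k=10):
    t=o[y0:y1,x0:x1];s=n[y0-k:y1+k,x0-k:x1+k];r=cv2.matchTemplate(s,t,5);_,v,_,l=cv2.minMaxLoc(r);print(l[0]-k,l[1]-k,round(v,2))
m(205,305,92,125)   # plate+holes (fixed)
m(232,280,118,140)  # cheeks
m(222,294,178,193)  # bar
m(248,268,140,180)  # arm
for c in (240,275):print(n[175:200,c].tolist(),o[175:200,c].tolist())
```

```text
pos [0.514  0.0401 0.3251] shift [ 0.0004  0.001  -0.001 ] F [-0.4299  0.2215  0.2539]
yaw -2.641873512714744 twist 0.0006458498587250006
[259.1744 184.2816] [0.5129 0.0203 0.12  ]
1 0 0.98
1 0 0.99
1 0 0.93
1 0 0.98
[72, 72, 71, 71, 71, 73, 75, 81, 89, 93, 95, 100, 99, 94, 90, 84, 86, 89, 93, 92, 89, 86, 85, 82, 80] [76, 75, 74, 74, 76, 76, 80, 85, 91, 96, 99, 104, 101, 98, 93, 91, 84, 81, 82, 81, 77, 78, 85, 89, 92]
[52, 51, 52, 51, 54, 59, 73, 80, 85, 90, 95, 90, 83, 78, 65, 68, 66, 67, 71, 73, 77, 81, 78, 72, 70] [52, 52, 53, 52, 58, 68, 76, 84, 88, 94, 97, 92, 86, 79, 78, 83, 84, 78, 77, 74, 71, 75, 80, 82, 83]
```

The bar is back at its starting pixel position relative to the fixed plate, so the pawl is fully down. The wheel measured about 35° back. Handing in.

```bash
python3 -c "
from cell import arm
print(arm.sign_off())"
```

```text
the job is handed in; nothing more can be done
None
```

I turned the wheel back one notch (about 35° measured, 36° intended), seated the pawl fully down in the new notch and left the dish in the middle; the job is handed in, but no verdict came back.

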